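# Level a seismometer shelf on its foot and hold it

## Task

Level the basalt seismometer shelf: swing the red-handled clamp lever clockwise to its open stop, then grip the black hand knob of the levelling foot, bear down on it so that the shelf rocks over and stands on that foot, and turn the knob until the bubble of the brass level lies inside its black ring. Finish while still holding the knob and bearing down, with the foot firmly on its pad, the bubble in the ring and the clamp left open, so that a colleague can shim the opposite foot. Do not force the knob while it is clamped, do not touch the seismometer, and leave the loose things on the bench where they are.

Things in the scene. Friction and masses are not known exactly. Their poses are not given: they have to be found in the camera images.
- mount: Four fixed round steel pads on the bench (48 mm wide, 6 mm high) under the shelf's corners. Origin on the bench under the shelf's centre; x, y along the shelf's 300 and 360 mm sides, z up. Pads at x = +-110, y = +-140 mm; the levelling foot is over (-110, +140). The shelf rocks on ball feet over (-110, -140) and (+110, +140); a short foot is over (+110, -140).
- shelf: Honed basalt slab 300 x 360 x 20 mm, about 6 kg, top 50 mm above the bench. Rocks about 0.02 rad. Left alone it leans on its short foot, levelling foot 2.5 to 3.5 mm off its pad; 4 to 6 N down on the knob tips it until that foot lands, and what is pressed beyond that bears on the foot. Origin at its centre, 40 mm below its top; axes as mount.
- foot: Levelling foot at the shelf's (-110, +140) mm corner: upright steel screw with a ball end, carrying the hand knob. Clockwise from above screws it down and raises that corner: pressed onto its pad, a full turn raises it 5 mm and moves the bubble 87 mm (13.8 mm per rad) towards this foot. It starts 0.8 to 2.1 rad short: turn clockwise. Origin on its axis, 40 mm below the shelf's top.
- wheel_grip (a point): Middle of the foot's black ribbed hand knob, on its axis: 40 mm across, 26 mm high, its middle 53 mm above the shelf's top. Free space round it; a grey boss below reaches 20 mm above the shelf, the clamp lever's arm 29 mm. Turning takes 0.04 N m with the clamp open, far more while it is closed. While the foot bears on its pad, turning leaves the knob's height unchanged.
- wheel_mark (a point): White mark on the rim of the knob's top, 18 mm from its axis: shows how far the knob has turned.
- clamp (a joint): Clamp lever of the levelling foot, rad: 0 closed (starts within 0.04 of it), grows clockwise seen from above, 1.4 at the open stop. About 2 to 5 N sideways at the handle swings it: a cam lifts a sprung brake off the screw and stays over centre at the open stop.
- clamp_tip (a point): Top of the lever's red upright handle, 52 mm above the shelf's top: a cylinder 14 mm across and 30 mm high below this point, at the end of a flat steel arm, 66 mm from the lever's axis. Closed, it lies from its axis along the shelf's +x; open, nearly along the shelf's -y.
- clamp_axis (a point): Upright axis of the clamp lever, at the height of the top of its handle; from the knob's axis 30 mm along the shelf's +x and 29 mm along its -y.
- bubble (a joint): Bubble of the brass bull's-eye level, m from the centre of its ring: positive towards the levelling foot (the shelf's direction (-0.79, +0.62)), the only way it moves. It runs uphill: 3 mm per mrad of rock. Left alone the shelf puts it near +33 mm; when the shelf is first pressed onto the foot it goes to between -11 and -30 mm. It lags about a quarter of a second.
- bubble_top (a point): Centre of the pale bubble, 18 mm across, seen from above on yellow-green liquid.
- level_ring (a point): Centre of the black ring, 26 mm inside, in the window of the round brass level (106 mm wide, 17 mm high) screwed to the shelf at (+82, +112) mm.
- sensor: Seismometer on the shelf at (+55, -85) mm: an upright cylinder in a pale blue thermal sleeve held by a steel spring clip, 100 mm wide, 152 mm high. Origin under its centre, on the shelf.
- collar: Loose steel locking collar lying flat, 48 mm wide, 14 mm high. Origin under its centre.
- standoff: Loose white ribbed porcelain standoff, upright, 40 mm wide, 64 mm high. Origin under its centre.
- washers: Loose stack of copper shim washers, 40 mm wide, 18 mm high. Origin under its centre.
- screwdriver: Loose screwdriver lying flat, 190 mm long. Origin near its middle on the bench.
- torch: Loose aluminium hand torch lying flat, 115 mm long, 36 mm wide. Origin near its middle on the bench.

How it is judged (in metres and radians):
On the way, in this order (a step that is already met when the one before it is completed fails the run):
1. the clamp lever stands at its open stop (value of joint clamp above 1.2 rad), for 0.2 s.
2. the knob is held and pressed, the foot bears on its pad and the bubble lies in the ring (value of joint bubble between -0.004 and 0.004 m and contact force between foot and mount above 3 N and contact force between the fingers and foot above 2 N), for 0.4 s.
At the end, for the whole second after the job is handed in: The fingers still hold the knob (over 2 N), the levelling foot bears on its pad with more than 3 N, the bubble is within 4 mm of the centre of its ring, and the clamp lever is open (over 1.2 rad) (all of step 2 and value of joint clamp above 1.2 rad); the arm keeps its last pose, push and grip.
It fails at once if the knob is forced round by more than about 0.4 rad while the clamp is still closed (value of joint clamp below 0.6 rad and distance of wheel_mark from where it was at the start of the episode above 0.008 m).
It fails at once if the seismometer is touched (contact force between any of the arm, the fingers and sensor above 1 N).
It fails at once if a loose thing on the bench is moved more than 20 mm (distance of any of collar, standoff, washers, screwdriver, torch from where it was at the start of the episode above 0.02 m).
It also fails if it takes over 72 s, if anything falls off the work surface, if the arm or the gripper's body presses on something with over 40 N, if the wrist force passes 120 N, or if a joint passes its speed limit or range.

## Robot

A 6-joint arm with a two-finger parallel gripper is mounted at the origin on the work surface. World frame = base frame: x ahead of the robot, y to its left, z up, the work surface at z = 0. Lengths are in mm, angles in rad, forces in N, time in s.
With the tool pointing down it reaches from about 275 to 825 mm from the base axis. Payload 5.2 kg.
Tool frame: the origin (TCP) lies midway between the tips of the shut fingers; the grasp point (between the pads) lies 19 mm behind it (robot.pinch_z is the distance from the TCP to the grasp point, in mm); z points along the fingers, y is the line along which they close (so a half turn about z gives the same grasp; the last joint's range is limited). The gripper opens to 93 mm and grips with 3 to 60 N. Pads are 15 mm wide; open, the fingers measure 128 mm over their backs; the gripper's body (75 mm by 188 mm) begins 65 mm behind the grasp point.
Start: joints at [-1.552, 0.259, 1.535, -0, 1.348, -0.203], TCP at [121.013, -536.527, 218.653] pointing down, gripper open.
Joint ranges: [-3.14, 3.14], [-0.91, 2.08], [0.19, 2.58], [-1.22, 4.36], [0.22, 2.71], [-3.12, 3.12]. Speed limits (rad/s): [2.57, 2.57, 3.14, 3.14, 3.14, 3.14].

## Interface

Orientations are given as [roll, pitch, yaw] about the fixed x, y, z axes, in that order (R = Rz(yaw) Ry(pitch) Rx(roll)).
In Python, from station import robot, optics, job_done gives the robot as it stands. The module is installed in compiled form; this text tells all that it offers.
- The arm moves only by the tool play_rows, never from a script. Its argument "series" is a list of rows, each a list of 7 numbers: the turn, a rotation vector about the tool's x, y, z in degrees, then the shift along the tool's x, y, z in cm, then the closure in counts, from 0 (fully open) to 255 (shut). In form: [[wx, wy, wz, tx, ty, tz, gripper], ...]. A call has exactly 5 rows; each row shifts and turns the commanded pose from where the row before left it, along the tool's axes as they then stand; what a row does not reach is not made up. A row lasts 1/12 s, in which the tool goes at most 41.7 mm and 7.16 degrees, less where a joint would pass 70% of its speed; a pose out of reach is approached as far as the arm can. A call with a gripper value outside its range is refused whole. The fingers move at their own pace and stop on an object; "force" is the grip in N (left out, the last holds). Time passes only in rows, so rows that do not move let the fingers close, or fill a call up. It gives the time, the measured TCP pose, the force, the opening and the grip force at its end, in the units of the state.
- robot.observe(): the state, without advancing time (a new reading comes with each control period).
- optics.read_camera(name): name is "scene" or "top"; returns a dict with "pixels" (384x512x3 uint8, blue, green, red), "mtx" (3x3 intrinsics, pixels), "extrinsics" (4x4, takes a point from camera to world coordinates). Camera axes: x right, y down, z forward; pixel columns grow to the right and rows downward; lengths in mm; the calibration is good to about 2 mm. A picture is of the moment at which its call begins. There is no depth.
- job_done(): hands the job in; it is judged then, once.
The state is a dict: "time": time; "joint_pos": joint angles; "joint_vel": joint speeds; "tau": joint torques, N m; "position": TCP position; "orientation": TCP orientation; "contact_force": force on the tool from outside, world axes, zero at the start; "ft_torque": the same for the moment, N m; "grip_width": finger opening in mm; "grasp_force": force on a finger pad.
Only numpy, scipy, OpenCV 4.12 (cv2) and the standard library are available. Lean on these libraries where they do the work, as an engineer would, in place of code of your own. Each camera call takes 0.05 s, during which the arm holds its last target. There are 200 camera calls.

## Working session

There is one attempt and no reset: what is moved stays moved. The work goes in short steps, Python scripts to look and compute and a tool call to move; the robot and the scene stay as the last step left them, time stands still between calls to the robot, and variables do not carry over. Pictures are saved under pics/ and viewed, at most 10 in all, crops included, and the job is handed in when it is done.

Besides the shell and the picture viewer there is one more tool, called after "Call:" as name(argument=value, ...) on one line, values as JSON. play_rows: Moves the arm, as the interface text tells. Its arguments: {"type":"object","properties":{"series":{"type":"array","items":{"type":"array","items":{"type":"number"}}},"force":{"type":"number"}},"required":["series"]}

```bash
mkdir -p pics
python3 - <<'E'
from station import robot, optics
import cv2,numpy as np
s=robot.observe();print(s['position'],s['orientation'],s['time'],s['contact_force'],robot.pinch_z)
for n in("top","scene"):
    c=optics.read_camera(n);cv2.imwrite(f"pics/{n}0.png",c["pixels"]);np.savez(f"{n}0.npz",**c);print(c["mtx"],c["extrinsics"])
E
```

```text
[ 121.00994503 -535.94946819  217.83487805] [-3.13981616e+00 -3.72552016e-04  2.21770348e-01] 0.0 [ 0.61660764 -0.2987836  -0.65618942] 18.8
[[424.28832254   0.         252.94107522]
 [  0.         424.28832254 190.70730528]
 [  0.           0.           1.        ]] [[-2.70187359e-02 -9.89577271e-01  1.41445442e-01  3.24433515e+02]
 [-9.99622728e-01  2.74456194e-02  1.06768132e-03 -3.04003973e+01]
 [-4.93861092e-03 -1.41363231e-01 -9.89945477e-01  1.66121087e+03]
 [ 0.00000000e+00  0.00000000e+00  0.00000000e+00  1.00000000e+00]]
[[444.98252864   0.         255.76080104]
 [  0.         444.98252864 197.83417811]
 [  0.           0.           1.        ]] [[-8.39979248e-01  3.29886425e-01 -4.30824569e-01  1.16506510e+03]
 [ 5.42552522e-01  5.22988976e-01 -6.57357811e-01  9.31608636e+02]
 [ 8.46308155e-03 -7.85911876e-01 -6.18280599e-01  1.01466562e+03]
 [ 0.00000000e+00  0.00000000e+00  0.00000000e+00  1.00000000e+00]]
```

View pics/top0.png

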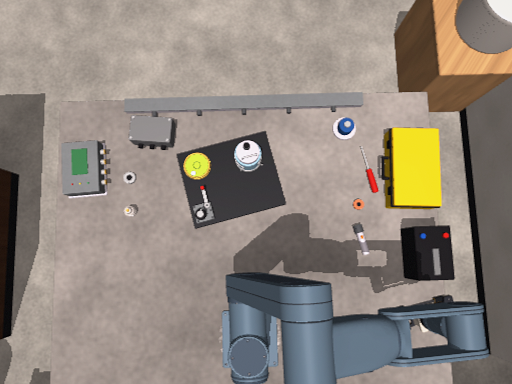

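View pics/scene0.png

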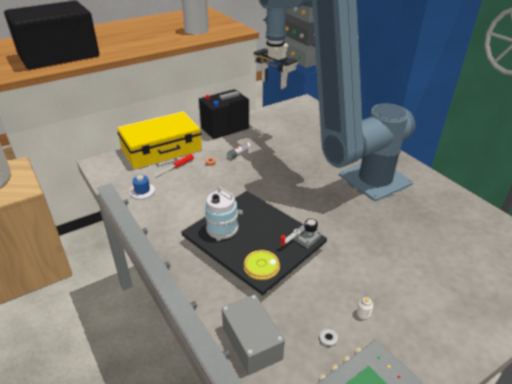

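The top view shows the shelf with corners near (178,153), (266,132), (285,204) and (196,228), the knob at about (201,213), the red handle at (203,188), and the level at (197,166). Next I'll fit the shelf pose and zoom in.

```bash
cat > h.py <<'E'
import numpy as np,cv2
from scipy.optimize import least_squares
def proj(c,P):
    P=np.atleast_2d(P);E=np.linalg.inv(c["extrinsics"]);q=P@E[:3,:3].T+E[:3,3];q=q@c["mtx"].T
    return q[:,:2]/q[:,2:]
def ray(c,uv,z):
    d=c["extrinsics"][:3,:3]@np.linalg.solve(c["mtx"],[uv[0],uv[1],1]);o=c["extrinsics"][:3,3]
    return o+d*(z-o[2])/d[2]
def tri(c1,u1,c2,u2):
    f=lambda X:np.r_[proj(c1,X)[0]-u1,proj(c2,X)[0]-u2]
    r=least_squares(f,[400,0,80.]);return r.x,r.fun
E
python3 - <<'E'
from h import *
t=np.load("top0.npz");s=np.load("scene0.npz")
a=t["pixels"];g=a.max(2)
m=(g<45).astype(np.uint8);m[:120]=0;m[240:]=0;m[:,:165]=0;m[:,300:]=0
cs,_=cv2.findContours(m,cv2.RETR_EXTERNAL,cv2.CHAIN_APPROX_NONE);k=max(cs,key=cv2.contourArea)
r=cv2.minAreaRect(k);b=cv2.boxPoints(r);print(r,b)
W=[ray(t,p,50) for p in b];print(np.round(W,1));print([np.linalg.norm(W[i]-W[i-1]) for i in range(4)])
A=cv2.resize(a[135:235,165:295],None,fx=5,fy=5,interpolation=cv2.INTER_CUBIC)
B=cv2.resize(s["pixels"][185:295,175:335],None,fx=5,fy=5,interpolation=cv2.INTER_CUBIC)
cv2.imwrite("pics/tc.png",A);cv2.imwrite("pics/sc.png",B)
E
```

```text
((246.0, 145.0), (4.0, 4.0), 90.0) [[244. 143.]
 [248. 143.]
 [248. 147.]
 [244. 147.]]
[[743.4   1.1  50. ]
 [743.  -14.5  50. ]
 [727.  -14.1  50. ]
 [727.5   1.5  50. ]]
[np.float64(15.989658514475591), np.float64(15.597231878924383), np.float64(15.988818622099632), np.float64(15.575916202250957)]
```

View pics/tc.png

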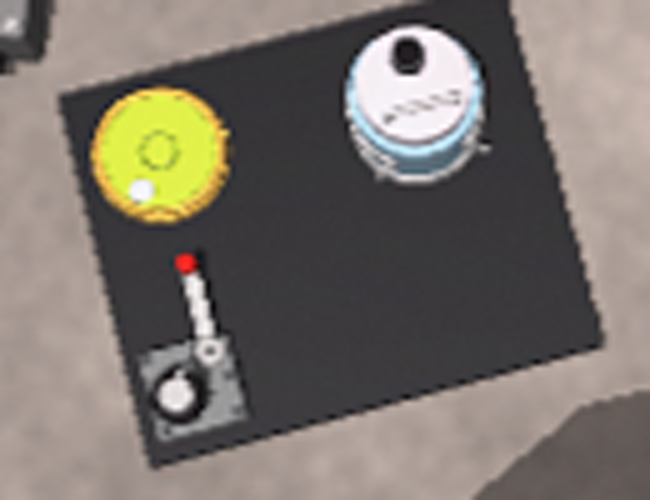

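View pics/sc.png

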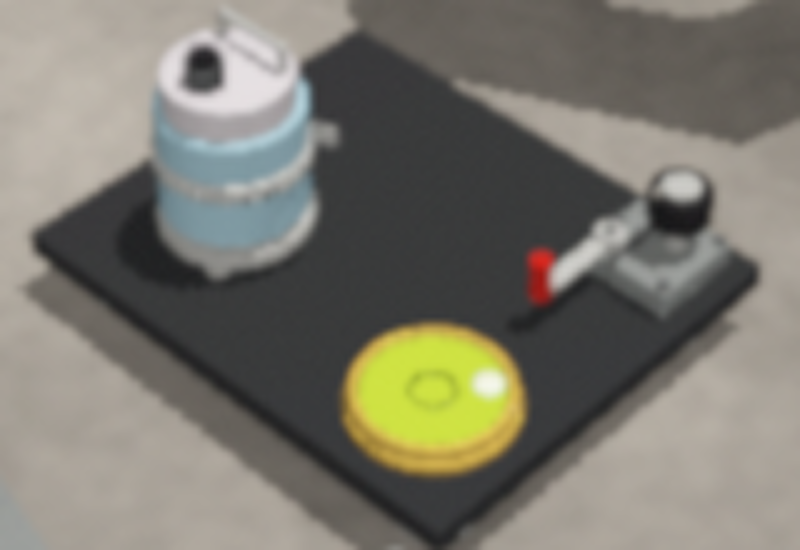

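The crops show these points:

| Feature | Top crop | Scene crop |
|---|---|---|
| Knob top | (178,395) | (683,187) |
| Red handle top | (186,263) | (541,258) |
| Clamp axis | (209,351) | – |
| Ring | (159,151) | (433,389) |
| Bubble | (141,190) | – |

Now I'll fit the pose.

Run:
```python
from h import *
t=np.load("top0.npz");s=np.load("scene0.npz")
T=lambda u:np.array([165,135])+(np.array(u)+.5)/5-.5
S=lambda u:np.array([175,185])+(np.array(u)+.5)/5-.5
loc={'knob':(-110,140,116),'tip':(-14,111,102),'ring':(82,112,66),'c1':(150,180,50),'c2':(150,-180,50),'c3':(-150,-180,50),'c4':(-150,180,50)}
ot={'knob':(178,394),'tip':(186,263),'ring':(159,151),'c1':(60,95),'c3':(603,347),'c4':(152,467)}
os={'knob':(683,186),'tip':(541,258),'ring':(433,389),'c1':(437,540),'c2':(36,238),'c3':(360,33),'c4':(757,272)}
def W(p,l):
    c,s_=np.cos(p[2]),np.sin(p[2]);return np.array([p[0]+c*l[0]-s_*l[1],p[1]+s_*l[0]+c*l[1],l[2]])
def f(p):
    return np.concatenate([proj(t,W(p,loc[k]))[0]-T(ot[k]) for k in ot]+[proj(s,W(p,loc[k]))[0]-S(os[k]) for k in os])
for y0 in (0,.3,-.3,1.57,3,-1.57):
    r=least_squares(f,[600,80,y0],loss='soft_l1')
    if r.cost<60: p=r.x;print(r.x,r.cost);print(np.round(f(p).reshape(-1,2),1).tolist());break
for k in ('knob','tip'):
    print(k,'fit',W(p,loc[k]),'tri',tri(t,T(ot[k]),s,S(os[k])))
print('axis',W(p,(-80,111,102)),'sensor',W(p,(55,-85,50)))
```

```text
[6.03591272e+02 5.82656890e+01 2.35551111e-01] 7.1091323854909145
[[-0.7, 0.8], [-0.5, 0.4], [-0.3, 0.4], [-1.1, 0.3], [0.4, 0.1], [-0.9, 0.6], [-0.6, 0.9], [-0.2, 0.8], [-0.6, 0.1], [-0.3, -0.6], [-2.4, -1.6], [-1.2, -1.2], [0.7, -0.7]]
knob fit [463.95577779 168.72803042 116.        ] tri (array([464.09021599, 167.85192192, 119.40892211]), array([-0.5839981 ,  0.6842048 , -0.74979761, -0.0661736 ]))
tip fit [564.07280993 162.93321588 102.        ] tri (array([563.93442537, 161.80612197, 104.57653268]), array([-0.28794125,  0.36135099, -0.36894921, -0.0424069 ]))
axis [499.89534242 147.53020757 102.        ] sensor [676.90970216 -11.55126982  50.        ]
```

The fit agrees with triangulation: knob axis (464,168), handle top (564,162,~104), clamp axis (500,147), sensor (677,-12). I'll first translate above the handle, then turn half a turn so the wrist has room to turn clockwise.

Call:
play_rows(series=[[0,0,0,2.93,-2.92,0,160],[0,0,0,2.93,-2.92,0,160],[0,0,0,2.93,-2.92,0,160],[0,0,0,2.93,-2.92,0,160],[0,0,0,2.93,-2.92,0,160]], force=20)

```text
time: 0.52
position: [232.2, -359.9, 218.2]
orientation: [-3.141, -0.0, 0.221]
contact_force: [0.2, -0.5, -0.1]
grip_width: 64.1
grasp_force: 0.0
```

Call:
play_rows(series=[[0,0,0,2.93,-2.92,0,160],[0,0,0,2.93,-2.92,0,160],[0,0,0,2.93,-2.92,0,160],[0,0,0,2.93,-2.92,0,160],[0,0,0,2.93,-2.92,0,160]])

```text
time: 0.93
position: [343.0, -185.2, 218.6]
orientation: [3.142, -0.0, 0.221]
contact_force: [1.5, -0.4, 0.6]
grip_width: 35.3
grasp_force: 0.0
```

Call:
play_rows(series=[[0,0,0,2.93,-2.92,0,160],[0,0,0,2.93,-2.92,0,160],[0,0,0,2.93,-2.92,0,160],[0,0,0,2.93,-2.92,0,160],[0,0,0,2.93,-2.92,0,160]])

```text
time: 1.35
position: [453.8, -10.3, 218.5]
orientation: [3.142, 0.0, 0.222]
contact_force: [0.4, -0.7, 0.3]
grip_width: 34.6
grasp_force: 0.0
```

Call:
play_rows(series=[[0,0,0,2.93,-2.92,0,160],[0,0,0,2.93,-2.92,0,160],[0,0,0,2.93,-2.92,0,160],[0,0,0,2.93,-2.92,0,160],[0,0,0,2.93,-2.92,0,160]])

```text
time: 1.77
position: [564.6, 164.2, 218.2]
orientation: [-3.142, 0.001, 0.222]
contact_force: [0.3, 0.1, 1.3]
grip_width: 34.7
grasp_force: 0.0
```

Call:
play_rows(series=[[0,0,-7.1,0,0,0,160],[0,0,-7.1,0,0,0,160],[0,0,-7.1,0,0,0,160],[0,0,-7.1,0,0,0,160],[0,0,-7.1,0,0,0,160]])

```text
time: 2.18
position: [563.8, 162.3, 217.9]
orientation: [-3.141, 0.001, 0.848]
contact_force: [0.5, 0.1, -1.0]
grip_width: 34.8
grasp_force: 0.0
```

Call:
play_rows(series=[[0,0,-7.1,0,0,0,160],[0,0,-7.1,0,0,0,160],[0,0,-7.1,0,0,0,160],[0,0,-7.1,0,0,0,160],[0,0,-7.1,0,0,0,160]])

```text
time: 2.6
position: [563.8, 162.1, 218.1]
orientation: [-3.14, 0.0, 1.467]
contact_force: [0.6, 1.3, -0.3]
grip_width: 34.8
grasp_force: 0.0
```

Call:
play_rows(series=[[0,0,-7.1,0,0,0,160],[0,0,-7.1,0,0,0,160],[0,0,-7.1,0,0,0,160],[0,0,-7.1,0,0,0,160],[0,0,-7.1,0,0,0,160]])

```text
time: 3.02
position: [563.8, 162.0, 218.1]
orientation: [-3.141, -0.0, 2.087]
contact_force: [0.1, -0.0, 0.6]
grip_width: 34.8
grasp_force: 0.0
```

Call:
play_rows(series=[[0,0,-7.1,0,0,0,160],[0,0,-7.1,0,0,0,160],[0,0,-7.1,0,0,0,160],[0,0,-7.1,0,0,0,160],[0,0,-7.1,0,0,0,160]])

```text
time: 3.43
position: [563.9, 162.1, 218.1]
orientation: [-3.141, -0.001, 2.706]
contact_force: [-0.1, -0.4, 0.2]
grip_width: 34.4
grasp_force: 0.0
```

Call:
play_rows(series=[[0,0,-7.1,0,0,0,160],[0,0,-7.1,0,0,0,160],[0,0,-7.1,0,0,0,160],[0,0,-7.1,0,0,0,160],[0,0,-7.1,0,0,0,160]])

```text
time: 3.85
position: [563.9, 162.1, 218.1]
orientation: [3.141, -0.001, -2.957]
contact_force: [-0.2, -1.1, 0.2]
grip_width: 34.7
grasp_force: 0.0
```

Call:
play_rows(series=[[0,0,-2.5,0,0,2,160],[0,0,0,0,0,2,160],[0,0,0,0,0,2,160],[0,0,0,0,0,2,160],[0,0,0,0,0,2,160]])

```text
time: 4.27
position: [563.8, 162.0, 117.3]
orientation: [3.141, -0.001, -2.92]
contact_force: [-0.1, -0.1, 0.1]
grip_width: 34.6
grasp_force: 0.0
```

Call:
play_rows(series=[[0,0,0,0,0,0.6,160],[0,0,0,0,0,0.6,160],[0,0,0,0,0,0.6,160],[0,0,0,0,0,0.6,160],[0,0,0,0,0,0.6,160]])

```text
time: 4.68
position: [564.9, 162.2, 89.1]
orientation: [-3.141, 0.002, -2.92]
contact_force: [-0.3, 0.5, -0.4]
grip_width: 34.6
grasp_force: 0.0
```

Run:
```python
from station import robot, optics
import cv2,numpy as np
s=robot.observe();print(s['position'],s['orientation'],s['joint_pos'],s['contact_force'])
t=optics.read_camera("top")["pixels"][120:240,160:300];c=optics.read_camera("scene")["pixels"][170:300,190:350]
cv2.imwrite("pics/a.png",np.hstack([cv2.resize(t,(420,360),interpolation=2),cv2.resize(c,(380,360),interpolation=2)]))
```

```text
[564.90327828 162.15867021  89.08795706] [-3.14134471e+00  1.74544614e-03 -2.91972592e+00] [ 8.98884031e-02  4.37456482e-01  1.61266410e+00 -1.81547344e-05
  1.08970917e+00 -1.70276605e+00] [-0.29750875  0.53540477 -0.43096873]
```

View pics/a.png

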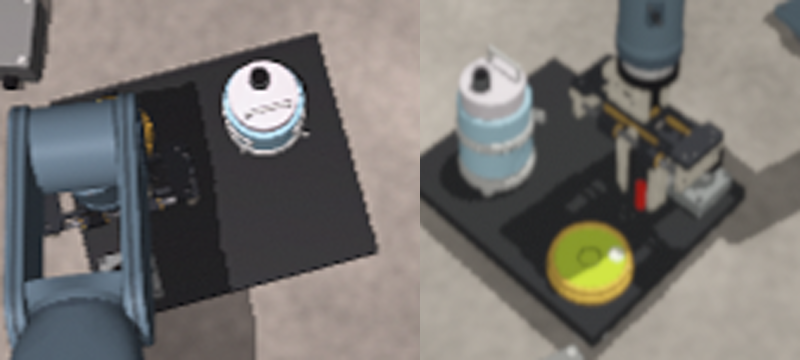

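The handle sits between the fingers. I'll swing along the arc.

Call:
play_rows(series=[[0,0,7,0,-0.8,0,160],[0,0,7,0,-0.8,0,160],[0,0,7,0,-0.8,0,160],[0,0,7,0,-0.8,0,160],[0,0,7,0,-0.8,0,160]])

```text
time: 5.2
position: [563.5, 122.9, 89.1]
orientation: [3.141, 0.0, 2.747]
contact_force: [-0.3, 2.3, 0.2]
grip_width: 34.5
grasp_force: 0.9
```

Call:
play_rows(series=[[0,0,7,0.04,-0.8,0,160],[0,0,7,0.04,-0.8,0,160],[0,0,7,0.04,-0.8,0,160],[0,0,7,0.04,-0.8,0,160],[0,0,7,0.04,-0.8,0,160]])

```text
time: 5.62
position: [539.5, 91.7, 89.6]
orientation: [3.139, 0.002, 2.135]
contact_force: [1.6, -0.1, 0.6]
grip_width: 34.7
grasp_force: 1.0
```

Call:
play_rows(series=[[0,0,7,0.04,-0.8,0,160],[0,0,7,0.04,-0.8,0,160],[0,0,0,0,-0.3,0,160],[0,0,0,0,0,0,160],[0,0,0,0,0,0,160]])

```text
time: 6.03
position: [521.5, 84.1, 89.1]
orientation: [3.141, 0.0, 1.901]
contact_force: [0.0, -0.7, -0.6]
grip_width: 35.2
grasp_force: 0.0
```

Call:
play_rows(series=[[0,0,0,0,-0.2,0,160],[0,0,0,0,-0.2,0,160],[0,0,0,0,-0.2,0,160],[0,0,0,0,-0.2,0,160],[0,0,0,0,0,0,160]])

```text
time: 6.45
position: [515.1, 82.0, 88.8]
orientation: [3.138, 0.0, 1.898]
contact_force: [5.7, 2.5, -4.1]
grip_width: 34.5
grasp_force: 3.0
```

At the stop. I'll back off, lift, and go over the knob.

Call:
play_rows(series=[[0,0,0,0,1.0,0,160],[0,0,0,0,0,0,160],[0,0,0,0,0,-2,160],[0,0,0,0,0,-2,160],[0,0,0,0,0,-2,160]])

```text
time: 6.87
position: [522.4, 84.7, 148.8]
orientation: [-3.139, -0.001, 1.898]
contact_force: [0.1, -0.4, 0.2]
grip_width: 34.8
grasp_force: 0.0
```

Call:
play_rows(series=[[0,0,0,1.96,-0.62,0,70],[0,0,0,1.96,-0.62,0,70],[0,0,0,1.96,-0.62,0,70],[0,0,0,1.96,-0.62,0,70],[0,0,0,1.96,-0.62,0,70]])

```text
time: 7.28
position: [461.4, 168.1, 148.5]
orientation: [-3.141, -0.0, 1.897]
contact_force: [1.2, 0.9, -0.7]
grip_width: 63.3
grasp_force: 0.0
```

Call:
play_rows(series=[[0,0,0,0,0,0,70],[0,0,0,0,0,0,70],[0,0,0,0,0,0,70],[0,0,0,0,0,0,70],[0,0,0,0,0,0,70]])

```text
time: 7.7
position: [463.0, 166.8, 148.6]
orientation: [3.142, 0.0, 1.896]
contact_force: [0.7, -0.1, -0.4]
grip_width: 67.3
grasp_force: 0.0
```

Run:
```python
from station import robot, optics
import cv2,numpy as np
s=robot.observe();print(s['position'],s['orientation'],s['joint_pos'],s['contact_force'],s['grip_width'])
c=optics.read_camera("scene");cv2.imwrite("pics/b.png",cv2.resize(c["pixels"][170:300,190:350],None,fx=4.5,fy=4.5,interpolation=2))
```

```text
[462.96519036 166.82275322 148.59582805] [3.14158754e+00 2.20346983e-04 1.89630522e+00] [ 1.18914010e-01  2.16577105e-01  1.77292911e+00 -2.34910353e-04
  1.15203624e+00 -2.06499364e-01] [ 0.67580333 -0.07615296 -0.43032735] 67.32544888031866
```

View pics/b.png

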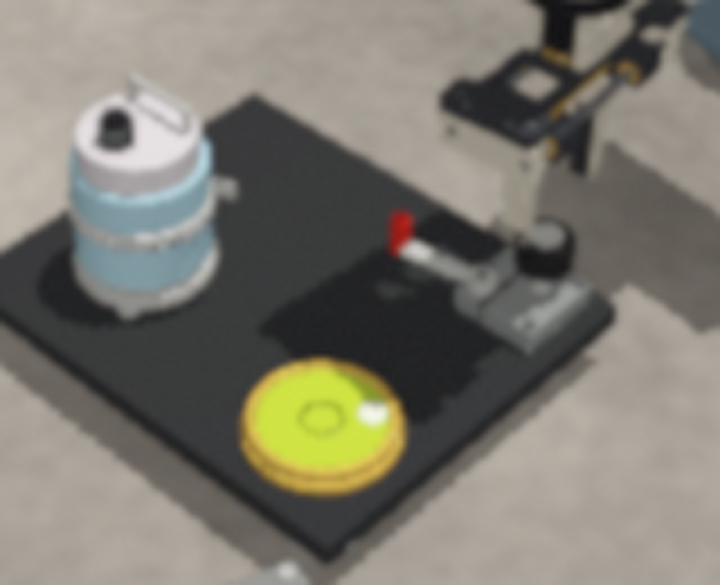

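The clamp stays open and the bubble (around 373,412 in the crop) is still visible. Next I'll descend and grip.

Call:
play_rows(series=[[0,0,0,0.1,0.13,1.2,70],[0,0,0,0,0,1.2,70],[0,0,0,0,0,1.2,70],[0,0,0,0,0,1.2,70],[0,0,0,0,0,0.9,70]])

```text
time: 8.17
position: [463.2, 168.3, 90.6]
orientation: [-3.141, -0.0, 1.897]
contact_force: [0.2, 0.3, 0.4]
grip_width: 67.7
grasp_force: 0.0
```

Call:
play_rows(series=[[0,0,0,0,0,0,255],[0,0,0,0,0,0,255],[0,0,0,0,0,0,255],[0,0,0,0,0,0,255],[0,0,0,0,0,0,255]], force=40)

```text
time: 8.58
position: [463.3, 168.8, 92.3]
orientation: [3.141, 0.0, 1.897]
contact_force: [-2.9, -1.9, 7.7]
grip_width: 39.3
grasp_force: 40.0
```

Call:
play_rows(series=[[0,0,0,0,0,0,255],[0,0,0,0,0,0,255],[0,0,0,0,0,0,255],[0,0,0,0,0,0,255],[0,0,0,0,0,0,255]])

```text
time: 9.0
position: [463.2, 168.8, 92.3]
orientation: [3.141, 0.0, 1.898]
contact_force: [-2.3, -2.3, 5.5]
grip_width: 39.4
grasp_force: 40.0
```

Call:
play_rows(series=[[0,0,0,0,0,0.1,255],[0,0,0,0,0,0.1,255],[0,0,0,0,0,0.1,255],[0,0,0,0,0,0,255],[0,0,0,0,0,0,255]])

```text
time: 9.42
position: [463.0, 169.1, 89.7]
orientation: [3.141, -0.0, 1.898]
contact_force: [-4.5, 0.2, 9.9]
grip_width: 39.4
grasp_force: 40.0
```

Call:
play_rows(series=[[0,0,0,0,0,0.1,255],[0,0,0,0,0,0,255],[0,0,0,0,0,0,255],[0,0,0,0,0,0,255],[0,0,0,0,0,0,255]])

```text
time: 9.83
position: [463.0, 169.2, 89.2]
orientation: [3.141, -0.0, 1.898]
contact_force: [-6.4, -1.0, 14.7]
grip_width: 39.3
grasp_force: 40.0
```

```bash
cat > bub.py <<'E'
from h import *
from station import robot, optics
import sys
s=robot.observe();print(s['time'],s['position'],s['contact_force'],s['ft_torque'],s['joint_pos'][5])
c=optics.read_camera("scene");a=c["pixels"];b=a[225:300,200:300].astype(float)
m=((b.min(2)>150)).astype(np.uint8)
n,l,st,ce=cv2.connectedComponentsWithStats(m)
p=np.array([603.6,58.3]);y=.2355;R=np.array([[np.cos(y),-np.sin(y)],[np.sin(y),np.cos(y)]])
for i in range(1,n):
    if st[i,4]>8:
        u=ce[i]+[200,225];w=ray(c,u,66)[:2];loc=R.T@(w-p)-[82,112];print(u,st[i],loc.round(1),'bub',round(float(loc@[-.79,.62]),1))
if len(sys.argv)>1: cv2.imwrite(sys.argv[1],cv2.resize(a[170:300,190:350],None,fx=4.5,fy=4.5,interpolation=2))
E
python3 bub.py pics/c.png
```

```text
9.8333 [462.97040409 169.20253594  89.22414215] [-6.39128953 -1.02169513 14.73986323] [-0.23261612  0.85625951 -0.01030702] -0.20351360804562815
[232.66666667 231.2       ] [26  0 12 11 30] [ -36.8 -155.2] bub -67.1
[284.18181818 226.40909091] [81  0  7  4 22] [-167.   -53.6] bub 98.7
[254.71428571 263.07142857] [52 36  7  5 28] [ 13.6 -10.9] bub -17.5
[215.80697928 286.40785169] [  0  40  45  35 917] [151.2 -27.2] bub -136.3
[289.08447489 289.74429224] [ 68  46  32  29 438] [ 20.  125.3] bub 61.9
[253.57142857 297.28571429] [51 70  6  5 21] [106.2  73.5] bub -38.3
```

View pics/c.png

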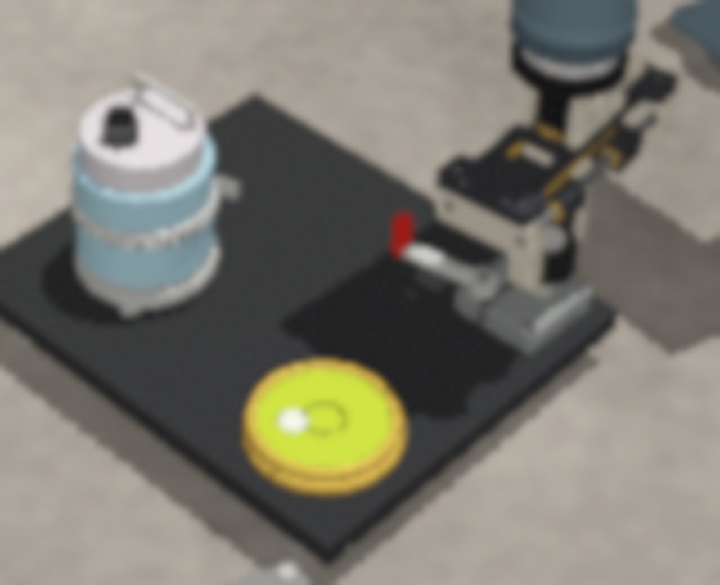

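The bubble is at (292,420) in the crop against the ring at (325,418), about -17 mm. The foot is landed and the clamp is open. I'll turn clockwise.

Call:
play_rows(series=[[0,0,5,0,0,0,255],[0,0,5,0,0,0,255],[0,0,5,0,0,0,255],[0,0,5,0,0,0,255],[0,0,5,0,0,0,255]])

```text
time: 10.3
position: [463.4, 169.0, 89.3]
orientation: [3.14, -0.0, 1.457]
contact_force: [-4.8, -0.6, 13.0]
grip_width: 39.4
grasp_force: 40.0
```

Call:
play_rows(series=[[0,0,5,0,0,0,255],[0,0,5,0,0,0,255],[0,0,0,0,0,0,255],[0,0,0,0,0,0,255],[0,0,0,0,0,0,255]])

```text
time: 10.72
position: [463.6, 168.9, 89.3]
orientation: [3.14, -0.0, 1.287]
contact_force: [-4.8, -1.6, 12.1]
grip_width: 39.6
grasp_force: 40.0
```

Call:
play_rows(series=[[0,0,0,0,0,0,255],[0,0,0,0,0,0,255],[0,0,0,0,0,0,255],[0,0,0,0,0,0,255],[0,0,0,0,0,0,255]])

```text
time: 11.13
position: [463.6, 168.9, 89.3]
orientation: [3.14, -0.0, 1.287]
contact_force: [-5.1, -0.7, 12.1]
grip_width: 39.2
grasp_force: 40.0
```

```bash
sed -i 's/    if st\[i,4\]>8:/    if 8<st[i,4]<100 and 240<ce[i][0]+200<285 and 250<ce[i][1]+225<280:/' bub.py; python3 bub.py pics/d.png; python3 -c "
from h import *
c=np.load('scene0.npz');p=np.array([603.6,58.3]);y=.2355;R=np.array([[np.cos(y),-np.sin(y)],[np.sin(y),np.cos(y)]])
w=ray(c,(261.8,262.5),66)[:2];l=R.T@(w-p)-[82,112];print('ring',l,l@[-.79,.62])"
```

```text
11.1333 [463.63281668 168.92518694  89.27650907] [-5.1406523  -0.72925896 12.07749757] [-0.50324935  0.62858898 -0.02388524] 0.4073878153467688
[257.80645161 262.90322581] [55 36  7  5 31] [ 6.9 -4.9] bub -8.5
ring [-2.37609421  2.37993896] 3.3526765831141603
```

View pics/d.png

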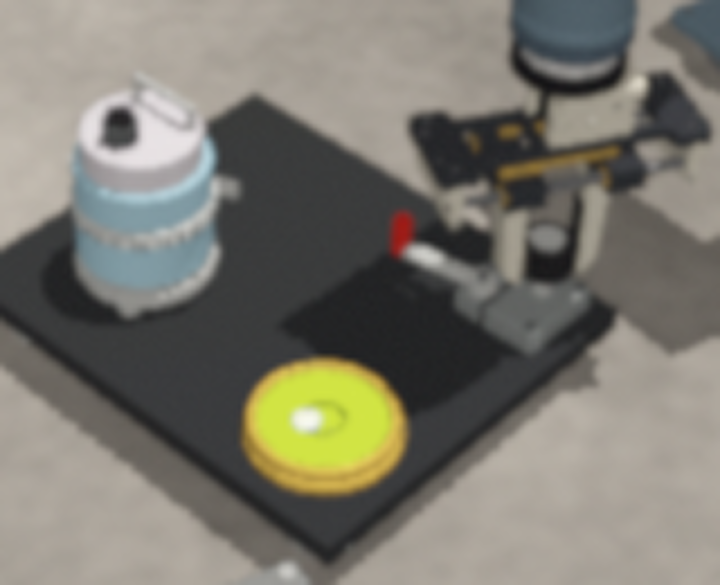

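The bubble is at (307,419) in the crop, with the ring near (325,418). I'll turn about 0.65 rad more.

Call:
play_rows(series=[[0,0,5,0,0,0,255],[0,0,5,0,0,0,255],[0,0,5,0,0,0,255],[0,0,5,0,0,0,255],[0,0,5,0,0,0,255]])

```text
time: 11.6
position: [464.0, 168.5, 89.3]
orientation: [3.139, -0.001, 0.847]
contact_force: [-3.9, -2.8, 11.4]
grip_width: 39.5
grasp_force: 40.0
```

Call:
play_rows(series=[[0,0,5,0,0,0,255],[0,0,5,0,0,0,255],[0,0,2,0,0,0,255],[0,0,0,0,0,0,255],[0,0,0,0,0,0,255]])

```text
time: 12.02
position: [464.1, 168.2, 89.3]
orientation: [3.139, -0.001, 0.641]
contact_force: [-3.4, -3.3, 11.2]
grip_width: 39.4
grasp_force: 39.9
```

Call:
play_rows(series=[[0,0,0,0,0,0,255],[0,0,0,0,0,0,255],[0,0,0,0,0,0,255],[0,0,0,0,0,0,255],[0,0,0,0,0,0,255]])

```text
time: 12.43
position: [464.1, 168.2, 89.3]
orientation: [3.139, -0.001, 0.641]
contact_force: [-3.8, -3.7, 11.5]
grip_width: 39.6
grasp_force: 39.9
```

```bash
python3 bub.py
python3 - <<'E'
from h import *
from station import optics
c=optics.read_camera("scene");a=c["pixels"]
for nm,im in (("now",a),("start",np.load("scene0.npz")["pixels"])):
    hsv=cv2.cvtColor(im,cv2.COLOR_BGR2HSV)
    m=cv2.inRange(hsv,(26,100,120),(45,255,255));m[:225]=0;m[300:]=0;m[:,:230]=0;m[:,300:]=0
    k=max(cv2.findContours(m,cv2.RETR_EXTERNAL,cv2.CHAIN_APPROX_NONE)[0],key=cv2.contourArea)
    print(nm,'window',cv2.fitEllipse(k))
    # ring: dark weight on green channel inside window's middle
    g=im[250:276,248:276].astype(float);w=np.clip(200-g[...,1],0,None)*(g[...,0]<120)
    yy,xx=np.nonzero(w>15);print(' ring',cv2.fitEllipse(np.c_[xx+248,yy+250].astype(np.float32)) if len(xx)>5 else len(xx))
v=a[240:285,235:290];cv2.imwrite("pics/e.png",cv2.resize(v,None,fx=12,fy=12,interpolation=cv2.INTER_CUBIC))
E
```

```text
12.4333 [464.07374485 168.24445672  89.25133502] [-3.77104109 -3.68404033 11.52545585] [-1.10048865  0.48302315 -0.07671681] 1.0531862675853665
[260.61290323 262.67741935] [58 35  7  6 31] [0.5 0.4] bub -0.2
now window ((261.22540283203125, 262.6670227050781), (22.30910301208496, 30.44549560546875), 91.725830078125)
 ring ((261.39471435546875, 262.6873779296875), (26.23571014404297, 39.1782341003418), 91.15565490722656)
start window ((260.55499267578125, 262.72772216796875), (22.62445640563965, 29.235797882080078), 92.61931610107422)
 ring ((261.3763427734375, 262.68408203125), (25.988615036010742, 40.318931579589844), 90.76203155517578)
```

View pics/e.png

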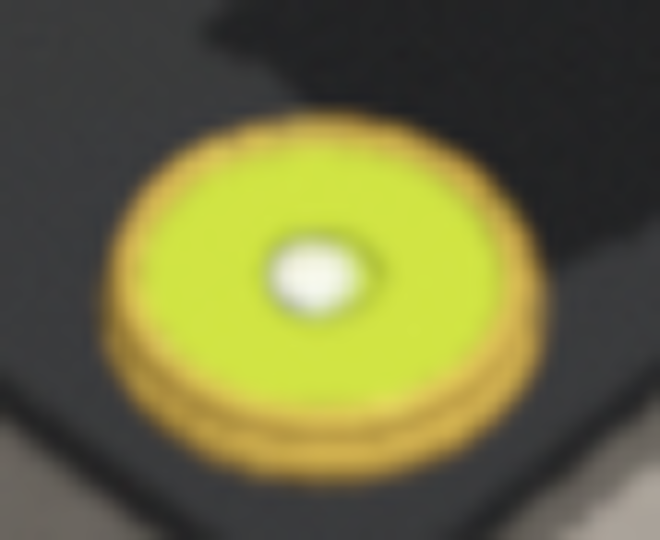

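The bubble is at (314,276) and the ring/window centre at about (324,274), so roughly 2 mm short. I'll turn about 9° more and press slightly harder.

Call:
play_rows(series=[[0,0,3,0,0,0.03,255],[0,0,3,0,0,0.03,255],[0,0,2.5,0,0,0,255],[0,0,0,0,0,0,255],[0,0,0,0,0,0,255]])

```text
time: 12.95
position: [464.1, 168.3, 89.0]
orientation: [3.139, -0.002, 0.493]
contact_force: [-4.5, -3.4, 14.9]
grip_width: 39.7
grasp_force: 40.0
```

Call:
play_rows(series=[[0,0,0,0,0,0,255],[0,0,0,0,0,0,255],[0,0,0,0,0,0,255],[0,0,0,0,0,0,255],[0,0,0,0,0,0,255]])

```text
time: 13.37
position: [464.1, 168.3, 89.0]
orientation: [3.139, -0.002, 0.493]
contact_force: [-4.1, -4.1, 14.3]
grip_width: 39.2
grasp_force: 40.0
```

Call:
play_rows(series=[[0,0,0,0,0,0,255],[0,0,0,0,0,0,255],[0,0,0,0,0,0,255],[0,0,0,0,0,0,255],[0,0,0,0,0,0,255]])

```text
time: 13.78
position: [464.1, 168.3, 89.0]
orientation: [3.139, -0.002, 0.493]
contact_force: [-3.3, -4.0, 14.5]
grip_width: 39.6
grasp_force: 40.0
```

```bash
python3 bub.py
python3 - <<'E'
from station import optics
import cv2,numpy as np
a=optics.read_camera("scene")["pixels"];v=a[240:285,235:290]
r=cv2.resize(v,(440,360),interpolation=cv2.INTER_CUBIC);q=cv2.resize(a[200:270,265:325],(310,360),interpolation=2)
cv2.imwrite("pics/f.png",np.hstack([r,q]))
E
```

```text
13.7833 [464.09402728 168.29149639  88.99558781] [-3.25746014 -4.02427256 14.49272495] [-1.10832141  0.74468363 -0.09097128] 1.201552216857922
[260.5        262.66666667] [58 35  6  6 30] [0.7 0.1] bub -0.5
```

View pics/f.png

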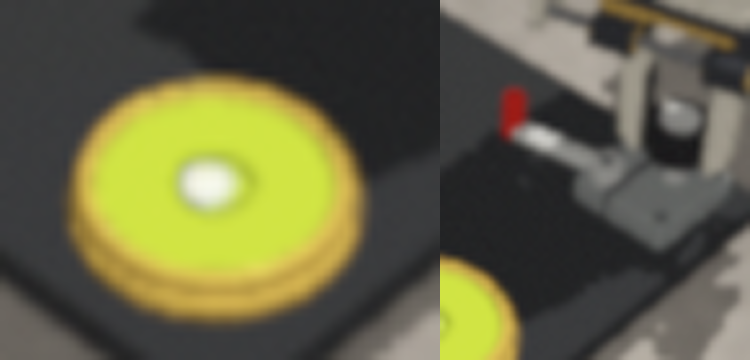

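The bubble is at (209,184) and the ring/window centre at about (217,182), still about 2 mm short because the extra pressing cancelled the last turn. I'll turn a bit more without pressing.

Call:
play_rows(series=[[0,0,3,0,0,0,255],[0,0,3,0,0,0,255],[0,0,3,0,0,0,255],[0,0,0,0,0,0,255],[0,0,0,0,0,0,255]])

```text
time: 14.3
position: [464.1, 168.1, 89.0]
orientation: [3.139, -0.002, 0.336]
contact_force: [-4.4, -3.8, 14.6]
grip_width: 39.4
grasp_force: 40.0
```

Call:
play_rows(series=[[0,0,0,0,0,0,255],[0,0,0,0,0,0,255],[0,0,0,0,0,0,255],[0,0,0,0,0,0,255],[0,0,0,0,0,0,255]])

```text
time: 14.72
position: [464.1, 168.1, 89.0]
orientation: [3.139, -0.002, 0.336]
contact_force: [-5.0, -3.9, 14.3]
grip_width: 39.5
grasp_force: 40.0
```

Call:
play_rows(series=[[0,0,0,0,0,0,255],[0,0,0,0,0,0,255],[0,0,0,0,0,0,255],[0,0,0,0,0,0,255],[0,0,0,0,0,0,255]])

```text
time: 15.13
position: [464.1, 168.1, 89.0]
orientation: [3.139, -0.002, 0.336]
contact_force: [-4.2, -3.8, 15.5]
grip_width: 39.5
grasp_force: 40.0
```

```bash
python3 bub.py
python3 - <<'E'
from station import optics
import cv2,numpy as np
A=np.mean([optics.read_camera("scene")["pixels"].astype(float) for _ in range(4)],0)
def cen(a):
    w=np.clip(a[250:276,246:280,0]-100,0,None);yy,xx=np.mgrid[250:276,246:280];return (w*xx).sum()/w.sum(),(w*yy).sum()/w.sum(),w.sum()
print('bubble weighted',cen(A))
# window centre: brass/liquid outline along rows/cols by blue-poor yellow mask, bubble filled
h=cv2.cvtColor(A.astype(np.uint8),cv2.COLOR_BGR2HSV);m=cv2.inRange(h,(27,100,120),(45,255,255));m[:245]=0;m[280:]=0;m[:,:240]=0;m[:,285:]=0
k=max(cv2.findContours(m,0,1)[0],key=cv2.contourArea);M=cv2.moments(cv2.convexHull(k));print('window',M['m10']/M['m00'],M['m01']/M['m00'])
g=A[262:264,246:280,1].mean(0);print(g.astype(int).tolist());print(A[262:264,246:280,0].mean(0).astype(int).tolist())
s=np.load("scene0.npz")["pixels"];print('start',s[262:264,246:280,1].mean(0).astype(int).tolist())
E
```

```text
15.1333 [464.11863579 168.06187673  89.00101732] [-4.15698729 -3.82603272 15.54159355] [-1.22160692  0.72325765 -0.03693546] 1.3585975590900143
[261.03448276 262.4137931 ] [58 35  7  6 29] [-1.1  0.5] bub 1.2
bubble weighted (np.float64(261.0892018779343), np.float64(262.46844911275565), np.float64(3141.75))
window 261.23754789272033 262.5935504469987
[194, 215, 226, 228, 228, 228, 228, 228, 228, 224, 208, 194, 214, 234, 243, 245, 246, 241, 225, 210, 201, 216, 226, 228, 228, 228, 228, 228, 228, 223, 205, 190, 172, 131]
[76, 70, 68, 67, 68, 68, 67, 68, 67, 66, 62, 96, 165, 210, 227, 231, 230, 218, 175, 106, 63, 63, 67, 67, 67, 67, 67, 67, 67, 67, 68, 78, 77, 62]
start [193, 214, 224, 226, 226, 226, 226, 226, 226, 221, 204, 207, 220, 225, 226, 226, 226, 226, 220, 204, 204, 218, 225, 228, 234, 239, 242, 242, 239, 227, 201, 184, 164, 120]
```

The ring edges lie at about 256.4 and 265.5, so its centre is near 261.0. The bubble is at 261.05, well inside. Handing in.

```bash
python3 -c "
from station import job_done
print(job_done())"
```

```text
the job is handed in; nothing more can be done
None
```

I handed the job in at 15 s; it gave no verdict. The clamp lever was at its open stop, the knob held with 40 N grip and about 15 N down (some 9 N on the foot), and the bubble measured about 1 mm from its ring's centre.

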